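# Ease an instrument case down on a bench lift with its release valve

## Robot

A 6-joint arm with a two-finger parallel gripper is mounted at the origin on the work surface. World frame = base frame: x ahead of the robot, y to its left, z up, the work surface at z = 0. Lengths are in m, angles in degrees, forces in N, time in s.
With the tool pointing down it reaches from about 0.375 to 0.75 m from the base axis. Payload 9 kg.
Tool frame: the origin (TCP) lies where the fingers leave the gripper's body, on its centre line; the fingertips stand 73 mm ahead of it and the grasp point (between the pads) lies 54 mm ahead of it (robot.tip_reach is the distance from the TCP to the fingertips, in m); z points along the fingers, y is the direction in which the jaws open and shut (so a half turn about z gives the same grasp; the last joint's range is limited). The gripper opens to 85 mm and grips with 20 to 120 N. Pads are 22 mm wide; open, the fingers measure 114 mm over their backs; the gripper's body (76 mm by 85 mm) begins 54 mm behind the grasp point. The pads swing forward as they close: fully open they stand 13 mm farther back than shut.
Start: joints at [59.089, 5.964, 5.575, 89.605, 0, 77.527], TCP at [0.19, 0.569, 0.304] pointing down, gripper open.
Joint ranges: [-171.21, 171.21], [-48.23, 106.86], [-62.78, 66.21], [-105.2, 120.99], [-86.42, 89.51], [-180, 180]. Speed limits (degrees/s): [127.2, 127.2, 147.25, 180, 180, 180].

## Interface

Orientations are given as [roll, pitch, yaw] about the fixed x, y, z axes, in that order (R = Rz(yaw) Ry(pitch) Rx(roll)).
In Python, from plant import robot gives the robot as it stands. Calls block until the motion is done:
- robot.move_pose(position, orientation): joint-space move of the TCP to a pose.
- robot.line_to(position, vel=0.15, rotation=None, guard=None): straight line of the TCP; rotation=None keeps the orientation; vel is the mean speed in m/s. With guard (N) it stops when the force on the tool has changed by that much, and returns True; else False.
- robot.goto_joints(angles): joint-space move.
- robot.set_gripper(opening): finger opening in m; the grip force is fixed at half the most; returns when the fingers have stopped.
- robot.pause(seconds).
- robot.ik(position, orientation): joint angles nearest the present ones, or None.
- robot.observe(): the state.
- robot.grab_frame(name): name is "scene" or "side" or "wrist"; returns the picture (384x512x3 uint8, blue, green, red); there is no depth.
- robot.get_calibration(name): a dict with "vertical_fov" (degrees; the focal length in pixels is half the picture's height over the tangent of half this angle, whatever the lens; pixels are square), "cx", "cy" (the principal point, pixels), "rvec" (rotation vector, rad) and "tvec" (3), from world to camera coordinates, as OpenCV has them. Camera axes: x right, y down, z forward; pixel columns grow to the right and rows downward; lengths in m; the calibration is good to about 2 mm. A picture is of the moment at which its call begins: read the wrist's pose just before it. get_calibration takes no time and is no camera call; for the wrist camera it gives the pose at the moment of the call.
A pose or a line that the arm cannot do raises robot.IKError and nothing moves.
- robot.job_done(): hands the job in, once; it reports no verdict.
The state is a dict: "time": time; "q": joint angles; "qvel": joint speeds; "joint_torque": joint torques, N m; "tool_pos": TCP position; "tcp_rot": TCP orientation; "ft_force": force on the tool from outside, world axes, zero at the start; "torque": the same for the moment, N m; "gripper_width": finger opening in m.
Only numpy, scipy, OpenCV 4.12 (cv2) and the standard library are available. Lean on these libraries where they do the work, as an engineer would, in place of code of your own. Each camera call takes 0.05 s, during which the arm holds its last target.

## Task

The grey instrument case is held up on the small hydraulic bench lift. Crack the lift's release valve open a little with its lever so that the case comes down slowly, never faster than about a centimetre a second, until its platform sits fully on the rubber posts; then bring the lever back snug against its stop pin, firm but not forced, and let go. Do not push on the case or platform, and leave the screwdriver, mug and tape roll alone.

Things in the scene. Friction and masses are not known exactly. Their poses are not given: they have to be found in the camera images.
- spindle (a point): Release valve axis, at the top of its upright spindle (cap 26 mm wide), 88 mm above the bench. It stands on a dark steel block 56 x 56 mm, 48 mm high, on a tongue of the lift's red base plate. Axes: those of the fixed lift, z up; the case's centre lies 250 mm along +y and 60 mm along +x from here.
- handle (a point): Upright round black grip, 18 mm thick, at the end of the valve lever; this point is on the grip's axis, 104 mm above the bench, 70 mm from the spindle axis. Grip top at 123 mm; the 12 mm wide lever bar below it lies at 68 to 78 mm, so take the grip above 80 mm. x axis: along the lever from grip to spindle; z up.
- valve (a joint): Lever angle, rad, at 0 along the lift's -x; grows anticlockwise from above = OPENS, grip moving away from the case. Stays where left; 3 to 9 N at the grip turns it. The ram holds up to a cracking angle set by the load, between 0.18 and 0.52. Past it the case at once sinks at about 3 mm/s, and 1 to 2 mm/s faster per 0.01 rad; turning back stops it. Starts closed at 0.02 to 0.14, off the pin.
- stop_pin (a point): Top of the 8 mm steel stop pin on a collar round the spindle, 33 mm from its axis, 79 mm above the bench. It ends the lever's closing (clockwise) swing, at -0.2 to 0 rad, different each time. x axis: parallel to that of the handle when the lever bears on the pin. Snug is 15 to 20 N across the lever at the grip; over 30 N is forcing it.
- lift (a joint): Height of the platform (230 x 270 x 8 mm) above the four rubber posts, m: 0 = sitting on them; starts at 0.025 to 0.045. It carries the case, 200 x 235 x 100 mm, grey with aluminium front and back; 2 to 3.6 kg in all, on a ram that moves straight up and down.
- case_top (a point): Centre of the case's top face, 112 mm above the platform's underside (168 mm above the bench when down); two low carrying handles stand 10 mm higher.
- screwdriver_grip (a point): Screwdriver lying on the bench, point on its handle. Bystander.
- mug_mid (a point): White mug, 76 mm across, 85 mm high, centre half-way up. Bystander.
- tape_mid (a point): Black roll of tape lying flat, 90 mm across, 25 mm high, centre. Bystander.

How it is judged (in metres and radians):
On the way, in this order (a step that is already met when the one before it is completed fails the run):
1. the case has come down: the platform sits on the rubber posts (within 1.5 mm) (value of joint lift below 0.0015 m), for 0.3 s.
2. the lever is pressed snug on its stop pin (more than 6 N on the pin) (contact force between valve and stop above 6 N), for 0.15 s.
At the end, for the whole second after the job is handed in: The platform sits on its rubber posts (within 1.5 mm), the lever stands against its stop pin (within 0.04 rad), all still and released (value of joint lift below 0.0015 m and angle between the x axis of handle and the x axis of stop_pin, either way round below 0.04 rad and angular speed of valve below 0.05 rad/s and linear speed of lift below 0.002 m/s); the robot touches nothing.
It fails at once if the case sinks too fast (over 12 mm/s) (velocity of joint lift below -0.012 m/s).
It fails at once if the lever is forced against its stop pin (over 60 N on the pin) (contact force between valve and stop above 60 N).
It fails at once if the robot pushes on the case or platform (contact force between any of the arm, the fingers and lift above 3 N).
It fails at once if a bystander is moved by more than 15 mm (distance of any of screwdriver_grip, mug_mid, tape_mid from where it was at the start of the episode above 0.015 m).
It also fails if it takes over 72 s, if anything falls off the work surface, if the arm or the gripper's body presses on something with over 40 N, if the wrist force passes 120 N, or if a joint passes its speed limit or range.

## Working session

There is one attempt and no reset: what is moved stays moved. The work goes in short steps, each a Python script; the robot and the scene stay as the last script left them, time stands still between calls to the robot, and variables do not carry over. Pictures are saved under pics/ and viewed, and the job is handed in when it is done.

```bash
ls; mkdir -p pics; python3 - <<'E'
from plant import robot
import cv2
s=robot.observe(); print(s)
for n in ("scene","side","wrist"):
    c=robot.get_calibration(n); print(n,c)
    cv2.imwrite(f"pics/{n}0.png",robot.grab_frame(n))
E
```

```text
pics
{'time': 0.0, 'q': array([ 5.90873567e+01,  6.00014075e+00,  5.52693250e+00,  8.96051042e+01,
       -4.72741771e-04,  7.75258349e+01]), 'qvel': array([ 0.00748063,  0.05538812,  0.01776444, -0.07160426, -0.02691873,
       -0.11901637]), 'joint_torque': array([ 4.03494314e-04, -5.56931055e+01,  5.03648615e+01,  1.69819017e-02,
       -3.18091916e-04,  4.38977537e-06]), 'tool_pos': array([0.18964598, 0.56898532, 0.30310549]), 'tcp_rot': array([-1.79923434e+02, -1.64538453e-02,  1.61561511e+02]), 'ft_force': array([ 0.83159809, -0.22058964, -0.08830106]), 'torque': array([ 0.01230895, -0.03541495,  0.01678824]), 'gripper_width': 0.08518363312696045}
scene {'vertical_fov': 49.235246483223456, 'cx': 253.9375844147463, 'cy': 192.7031484942598, 'rvec': array([ 2.07992345,  0.61242773, -0.2973543 ]), 'tvec': array([-0.4317482 , -0.08517657,  1.26532581])}
side {'vertical_fov': 43.06383595710863, 'cx': 256.6694014527921, 'cy': 194.28641652765083, 'rvec': array([ 1.22381617,  2.33462754, -0.90907232]), 'tvec': array([ 0.3064666 , -0.21339034,  1.46932497])}
wrist {'vertical_fov': 67.69149152687388, 'cx': 258.4408116214554, 'cy': 194.25875580337078, 'rvec': array([-2.32420145, -1.67527925, -0.27170346]), 'tvec': array([-0.5990692 , -0.04155392,  0.37979158])}
```

View pics/scene0.png

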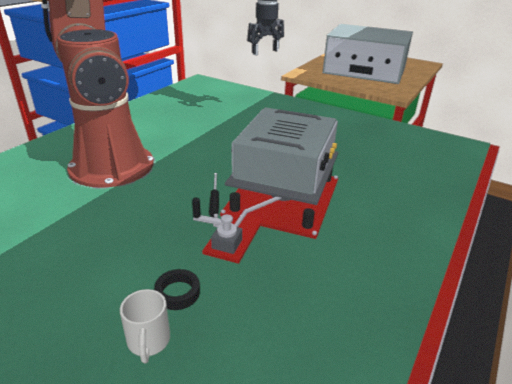

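View pics/side0.png

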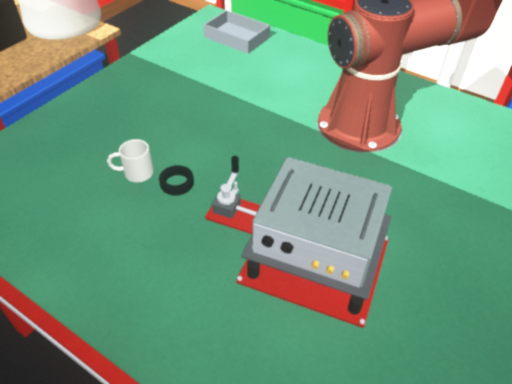

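View pics/wrist0.png

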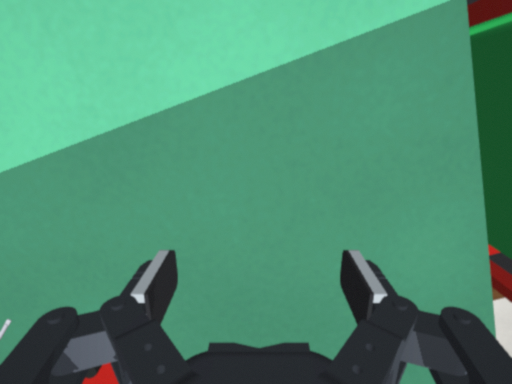

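The scene view shows the lever grip near (196,207), the spindle near (227,222), the mug at (146,325) and the tape at (178,289). The screwdriver is near (214,200). I'll enlarge these areas.

```bash
cat > h.py <<'E'
import numpy as np, cv2
from scipy.optimize import least_squares
def K(c): 
    f=192/np.tan(np.radians(c["vertical_fov"])/2); return np.array([[f,0,c["cx"]],[0,f,c["cy"]],[0,0,1]])
def proj(c,P):
    return cv2.projectPoints(np.asarray(P,float).reshape(-1,1,3),c["rvec"],c["tvec"],K(c),None)[0].reshape(-1,2)
def ray(c,uv,z):
    R=cv2.Rodrigues(c["rvec"])[0]; C=-R.T@c["tvec"]; d=R.T@np.linalg.inv(K(c))@np.array([uv[0],uv[1],1.]); return C+d*(z-C[2])/d[2]
def crop(img,x,y,w,h,s,name):
    cv2.imwrite(name,cv2.resize(img[y:y+h,x:x+w],None,fx=s,fy=s,interpolation=cv2.INTER_CUBIC))
E
python3 - <<'E'
import cv2; from h import *
crop(cv2.imread('pics/scene0.png'),180,165,110,95,7,'pics/sc1.png')
crop(cv2.imread('pics/side0.png'),195,145,80,75,8,'pics/si1.png')
E
```

```text
(no output)
```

View pics/sc1.png

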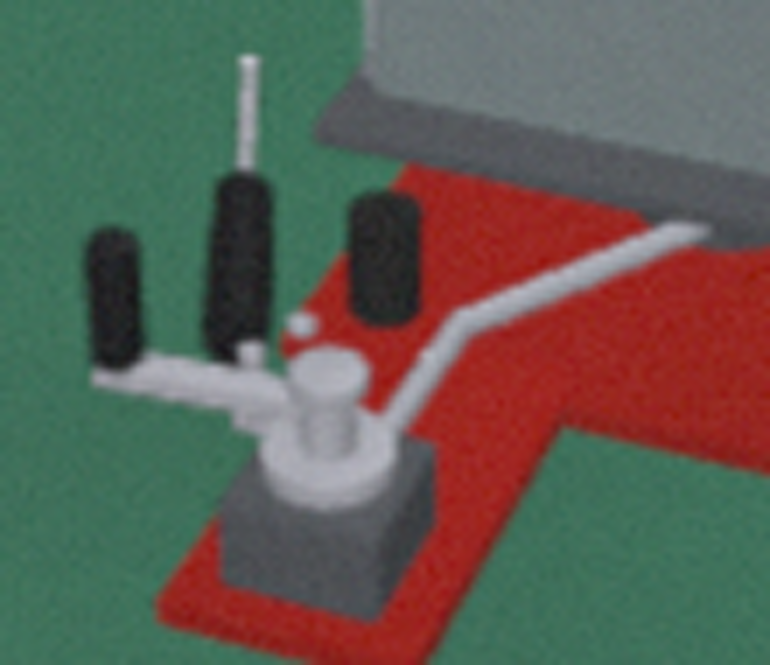

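View pics/si1.png

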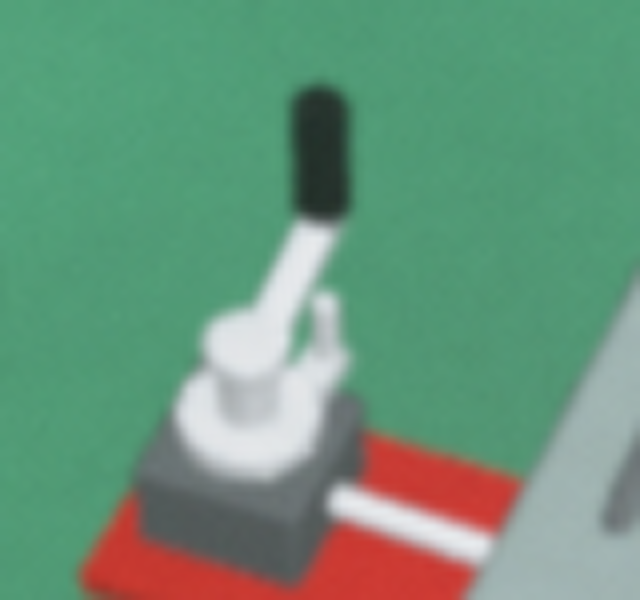

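```bash
cat >> h.py <<'E'
def tri(obs,z=None):
    f=lambda P: np.concatenate([(proj(c,P)[0]-uv) for c,uv in obs])
    r=least_squares(f,[0.3,0.5,0.1]); return r.x, np.abs(r.fun).max()
E
python3 - <<'E'
from plant import robot
from h import *
sc,si=robot.get_calibration("scene"),robot.get_calibration("side")
for n,a,b,z in (("spindle",(227.1,218.3),(225.6,187.1),.088),("griptop",(196.1,199.3),(235.1,157.3),.123),("gripbot",(196.9,216.7),(235.4,171.6),.079),("pin",(215.7,215.3),(235.6,182.5),.079)):
    print(n,tri([(sc,a),(si,b)]),ray(sc,a,z)[:2],ray(si,b,z)[:2])
print("screwdr",ray(sc,(214,202.9),.014), "tip",ray(sc,(215.5,173.5),.014))
print("tape",ray(sc,(177.5,289),.012),ray(si,(176.5,180),.012)); print("mug",ray(sc,(146,322),.042),ray(si,(136,160),.042))
E
python3 - <<'E'
import cv2; from h import *
crop(cv2.imread('pics/scene0.png'),220,95,125,95,6,'pics/sc2.png')
crop(cv2.imread('pics/side0.png'),235,150,165,180,3.3,'pics/si2.png')
E
```

```text
spindle (array([ 0.50872469, -0.11584738,  0.08459244]), np.float64(1.0166442277594854)) [ 0.5142397  -0.12098188] [ 0.50788892 -0.11482956]
griptop (array([ 0.44129643, -0.13576094,  0.12006146]), np.float64(0.8959524928292808)) [ 0.44673386 -0.1404005 ] [ 0.4407143  -0.13496609]
gripbot (array([ 0.44102378, -0.13586939,  0.07225415]), np.float64(0.5668114749958022)) [ 0.44862423 -0.14357366] [ 0.44450674 -0.13237111]
pin (array([ 0.47450111, -0.11108848,  0.07522575]), np.float64(0.768486361546195)) [ 0.4798854 -0.1162748] [ 0.47480874 -0.10967344]
screwdr [ 0.39058636 -0.00546161  0.014     ] tip [0.30546235 0.11633053 0.014     ]
tape [ 0.50821748 -0.28535599  0.012     ] [ 0.50461622 -0.28187677  0.012     ]
mug [ 0.53429076 -0.39509757  0.042     ] [ 0.53017584 -0.39599307  0.042     ]
```

View pics/sc2.png

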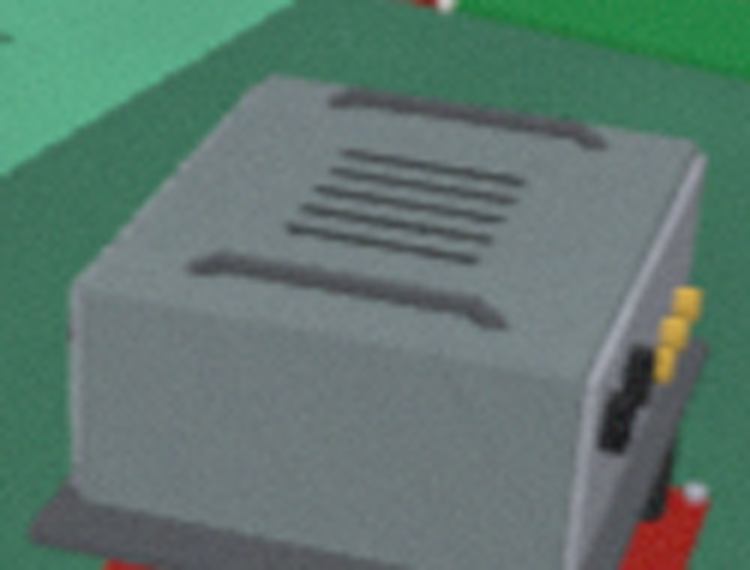

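View pics/si2.png

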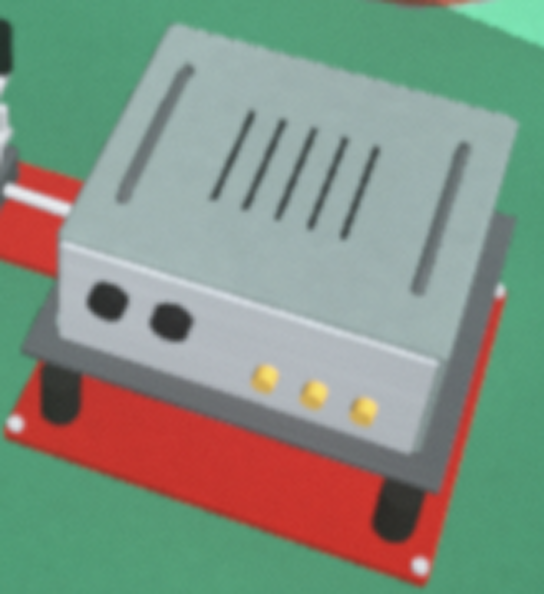

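```bash
python3 - <<'E'
from plant import robot
from h import *
sc,si=robot.get_calibration("scene"),robot.get_calibration("side")
S=[(318.3,158.3),(337.5,119.2),(265.8,108.3),(232.5,142.5)]
T=[(253.8,221.2),(368.3,258.5),(392,187),(286.5,158.5)]
L=np.array([(.1,-.1175),(.1,.1175),(-.1,.1175),(-.1,-.1175)])
for a,b in zip(S,T): print(tri([(sc,a),(si,b)]))
def res(p):
    c,s=np.cos(p[3]),np.sin(p[3]); R=np.array([[c,-s],[s,c]])
    P=np.c_[L@R.T+p[:2],np.full(4,p[2])]
    return np.r_[(proj(sc,P)-S).ravel(),(proj(si,P)-T).ravel()]
r=least_squares(res,[.5,.13,.2,0]); p=r.x; print(p,np.degrees(p[3]),r.fun.round(1))
c,s=np.cos(p[3]),np.sin(p[3]); R=np.array([[c,-s],[s,c]])
sp=p[:2]-R@[.06,.25]; print("spindle from case",sp)
for spx in (sp,[.5087,-.1158]):
  g=np.array([.442,-.1365]); d=g-spx; print(np.hypot(*d), np.arctan2(d[1],d[0])%(2*np.pi)-np.pi-p[3])
  d=np.array([.4755,-.112])-spx; print("pin",np.hypot(*d), np.arctan2(d[1],d[0])%(2*np.pi)-np.pi-p[3]+np.arcsin(10/33))
E
```

```text
(array([0.63522006, 0.05224252, 0.19805886]), np.float64(1.180591486235386))
(array([0.58812911, 0.2737928 , 0.19975111]), np.float64(0.8944897778619065))
(array([0.39270641, 0.2352311 , 0.19716725]), np.float64(1.0047044911816414))
(array([0.44105231, 0.00752083, 0.1961869 ]), np.float64(0.23850693041759996))
[0.51395364 0.14202257 0.19752387 0.21209836] 12.15234096888302 [-1.3 -0.  -0.7 -0.7 -1.  -1.3 -0.2 -0.1 -2.7  0.8  1.8  2.1  0.2  0.6
 -0.4 -1. ]
spindle from case [ 0.50792608 -0.11500597]
0.06934148548443587 0.10306695588008608
pin 0.032565112553804496 0.0033345710915441695
0.06983824167316934 0.08882187262841845
pin 0.03341676226087746 -0.01818939514133372
```

```bash
python3 - <<'E'
from plant import robot
from h import *
p=[.442,-.1365,.32]
for yaw in (17.5,-162.5):
  for z in (.33,.16):
    for dy in (0,25): print(yaw,z,dy,robot.ik([.442,-.1365,z],[180,0,yaw+dy]))
R=lambda c:cv2.Rodrigues(c["rvec"])[0]
c=robot.get_calibration("wrist"); s=robot.observe()
C=-R(c).T@c["tvec"]; a=np.radians(s["tcp_rot"])
from scipy.spatial.transform import Rotation as Ro
T=Ro.from_euler('xyz',a).as_matrix(); print("cam in tool",T.T@(C-s["tool_pos"]), "view dir", T.T@R(c).T[:,2])
E
```

```text
17.5 0.33 0 [-33.43151099 -17.65030053 -13.85186693  93.7984336    0.
 129.06848901]
17.5 0.33 25 [-33.43151099 -17.65030053 -13.85186693  93.7984336    0.
 104.06848901]
17.5 0.16 0 [-33.43151099 -17.46119294 -31.40233829  76.05885465   0.
 129.06848901]
17.5 0.16 25 [-33.43151099 -17.46119294 -31.40233829  76.05885465   0.
 104.06848901]
-162.5 0.33 0 [-33.43151099 -17.65030053 -13.85186693  93.7984336    0.
 -50.93151099]
-162.5 0.33 25 [-33.43151099 -17.65030053 -13.85186693  93.7984336    0.
 -75.93151099]
-162.5 0.16 0 [-33.43151099 -17.46119294 -31.40233829  76.05885465   0.
 -50.93151099]
-162.5 0.16 25 [-33.43151099 -17.46119294 -31.40233829  76.05885465   0.
 -75.93151099]
cam in tool [ 8.14308031e-02 -8.51588264e-05 -6.89174170e-02] view dir [-3.18777462e-01 -6.96175796e-04  9.47829333e-01]
```

```bash
python3 - <<'E'
from plant import robot
from h import *
s=robot.observe(); p=s["tool_pos"].copy(); p[2]=.37
robot.line_to(p,vel=.2)
robot.move_pose([.442,-.1365,.33],[180,0,17.5])
robot.pause(.2)
s=robot.observe(); print(s["time"],s["tool_pos"],s["tcp_rot"],s["ft_force"])
c=robot.get_calibration("wrist"); np.save("wc1.npy",c,allow_pickle=True)
cv2.imwrite("pics/w1.png",robot.grab_frame("wrist"))
cv2.imwrite("pics/s1.png",robot.grab_frame("side")); cv2.imwrite("pics/c1.png",robot.grab_frame("scene"))
print(proj(c,[[.509,-.1155,.088],[.442,-.1365,.123],[.4755,-.112,.079]]))
E
```

```text
3.4833 [ 0.44215449 -0.13614159  0.33004336] [ 1.79999940e+02 -5.26738339e-03  1.75511303e+01] [-0.8646095  -0.11628873  0.54304833]
[[258.33460319 110.41002311]
 [258.16172002 184.58639754]
 [246.21349191 139.08910865]]
```

View pics/w1.png

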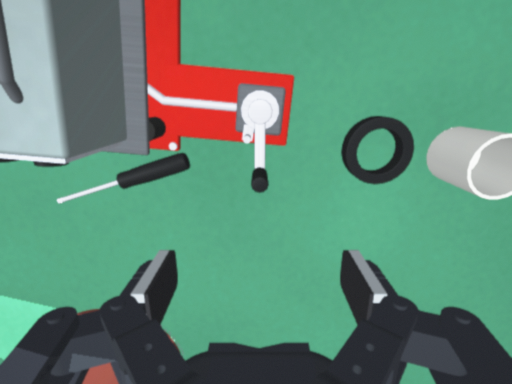

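View pics/s1.png

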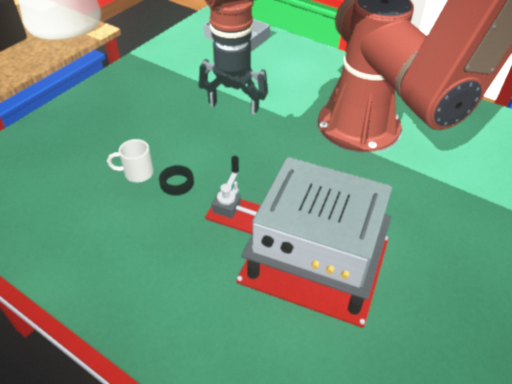

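View pics/c1.png

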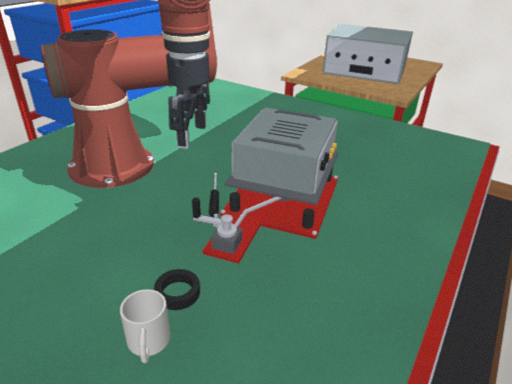

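```bash
python3 - <<'E'
from h import *
crop(cv2.imread('pics/w1.png'),215,75,90,125,4.8,'pics/w1c.png')
E
```

```text
(no output)
```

View pics/w1c.png

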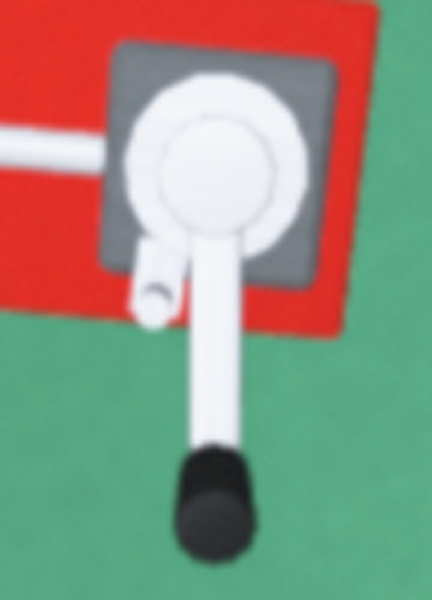

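```bash
python3 - <<'E'
from plant import robot
from h import *
w=np.load("wc1.npy",allow_pickle=True).item()
sc,si=robot.get_calibration("scene"),robot.get_calibration("side")
P={}
for n,a,b,u,z in (("spindle",(227.1,218.3),(225.6,187.1),(260.2,111.7),.088),("grip",(196.1,199.3),(235.1,157.3),(259.6,184.4),.123),("pin",(215.7,215.3),(235.6,182.5),(246.9,139.2),.079)):
    print(n,ray(w,u,z),tri([(sc,a),(si,b),(w,u)])); P[n]=ray(w,u,z)[:2]
d=P["spindle"]-P["grip"]; print(np.hypot(*d),np.degrees(np.arctan2(d[1],d[0])))
d=P["spindle"]-P["pin"]; print(np.hypot(*d),np.degrees(np.arctan2(d[1],d[0])+np.arcsin(10/33)))
E
```

```text
spindle [ 0.50835301 -0.11774787  0.088     ] (array([ 0.50835294, -0.11736384,  0.08462369]), np.float64(1.236639693855011))
grip [ 0.44262267 -0.13782055  0.123     ] (array([ 0.44195412, -0.13757112,  0.12073556]), np.float64(1.149155107976327))
pin [ 0.47561258 -0.11276018  0.079     ] (array([ 0.47505051, -0.11238485,  0.07566096]), np.float64(0.9309570273296686))
0.0687269254826379 16.981579687593264
0.033118167584966975 8.97783841161963
```

```bash
cat >> h.py <<'E'
S=np.array([.5088,-.1175]); 
def lp(phi,r=.07,z=.160,off=0.):   # phi deg; off = tangential offset m
    a=np.radians(phi); u=np.array([np.cos(a),np.sin(a)]); t=np.array([-u[1],u[0]])
    xy=S-r*u+off*t
    return [xy[0],xy[1],z],[180,0,phi]
X0,Y0,X1,Y1=262,172,378,245
class Track:
    def __init__(s,img): s.T=cv2.cvtColor(img,cv2.COLOR_BGR2GRAY)[Y0:Y1,X0:X1].astype(np.float32); s.W=np.array([[1,0,X0],[0,1,Y0]],np.float32)
    def __call__(s,img):
        g=cv2.cvtColor(img,cv2.COLOR_BGR2GRAY).astype(np.float32)
        cc,s.W=cv2.findTransformECC(s.T,g,s.W,cv2.MOTION_TRANSLATION,(3,60,1e-5),None,5)
        return s.W[0,2]-X0,s.W[1,2]-Y0
E
python3 - <<'E'
from plant import robot
from h import *
a,b=cv2.imread("pics/side0.png"),cv2.imread("pics/s1.png")
t=Track(a); print(t(a),t(b))
si=robot.get_calibration("side")
print(proj(si,[[.514,.142,.198],[.514,.142,.168]]))
p,r=lp(17.0,z=.33); robot.line_to([p[0],p[1],.20],vel=.12,rotation=r)
print(robot.observe()["tool_pos"],robot.observe()["tcp_rot"],robot.observe()["ft_force"])
p,r=lp(17.0); print(robot.line_to(p,vel=.06,guard=6))
robot.pause(.2); s=robot.observe(); print(s["time"],s["tool_pos"],s["ft_force"])
cv2.imwrite("pics/s2.png",robot.grab_frame("side")); cv2.imwrite("pics/w2.png",robot.grab_frame("wrist"))
print(t(cv2.imread("pics/s2.png")))
E
```

```text
(np.float32(0.045074463), np.float32(-0.071014404)) (np.float32(0.028503418), np.float32(-0.043884277))
[[324.11908412 204.04669201]
 [322.45951887 213.76111891]]
[ 0.44220482 -0.13818956  0.20083911] [ 1.79947410e+02 -4.49325660e-02  1.69992447e+01] [-0.49102046  0.23011018 -0.24389417]
False
5.8833 [ 0.44207363 -0.1380892   0.16043113] [0.47855988 0.26939325 0.36227327]
(np.float32(0.04248047), np.float32(-0.0713501))
```

View pics/s2.png

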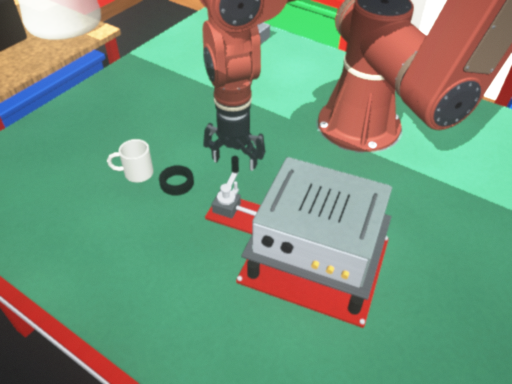

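View pics/w2.png

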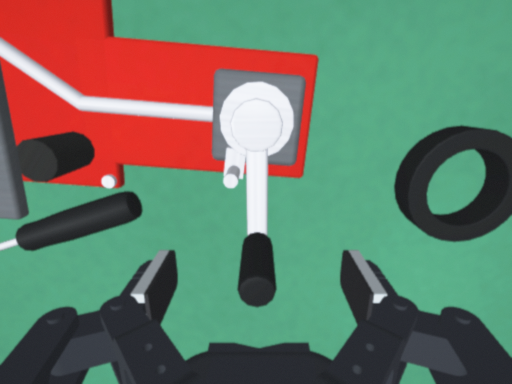

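The grip sits centred between the pads: grip top at (257,292), pads at 176 and 342. The case is unobstructed in the side view, so I'll close the gripper.

```bash
python3 - <<'E'
from plant import robot
from h import *
t=Track(cv2.imread("pics/side0.png"))
robot.set_gripper(0.0)
robot.pause(.1); s=robot.observe(); print(s["time"],s["tool_pos"],s["ft_force"],s["gripper_width"])
p,r=lp(19.5); robot.line_to(p,vel=.02,rotation=r)
robot.pause(.2); s=robot.observe(); print(s["time"],s["tool_pos"],s["tcp_rot"],s["ft_force"],s["torque"])
f=robot.grab_frame("side"); print(t(f)); cv2.imwrite("pics/s3.png",f); cv2.imwrite("pics/w3.png",robot.grab_frame("wrist"))
E
```

```text
6.7167 [ 0.44183282 -0.13795961  0.1601642 ] [-2.30420445 -0.12138788  3.61596606] 0.01628504227100141
7.2167 [ 0.44283001 -0.14088323  0.16016415] [ 1.79986331e+02 -9.96456379e-04  1.94621854e+01] [-1.64363342  1.35839684  5.43753208] [0.27239303 0.48171478 0.16558538]
(np.float32(0.04244995), np.float32(-0.06925964))
```

View pics/w3.png

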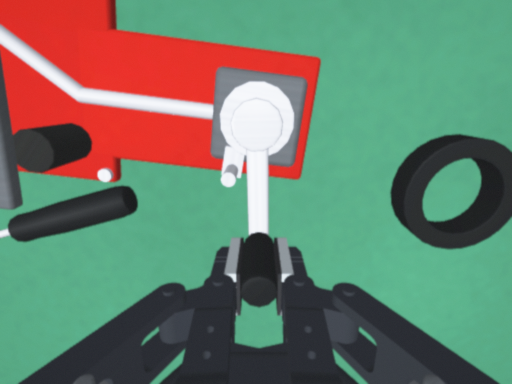

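```bash
cat > lower.py <<'E'
from plant import robot
from h import *
t=Track(cv2.imread("pics/side0.png"))
G=1/.324
def z():
    tm=robot.observe()["time"]; f=robot.grab_frame("side"); return tm,-(t(f)[1])*G,f
def go(phi):
    p,r=lp(phi); robot.line_to(p,vel=.02,rotation=r)
base=np.mean([z()[1] for _ in range(3)]); phi=19.5; log=[]
cr=False
while phi<46:
    phi+=.7; go(phi); robot.pause(.2); tm,h,f=z(); log.append((tm,h))
    s=robot.observe()
    print(f"{phi:.1f} {tm:.2f} {h-base:.2f} yaw {s['tcp_rot'][2]:.2f} F {s['ft_force'].round(1)}")
    if h-base<-.5: cr=True;break
if cr:
    H=[(tm,h-base)]
    still=0
    for k in range(150):
        robot.pause(.05); tm,h,f=z(); H.append((tm,h-base))
        if len(H)<4: continue
        A=np.array(H[-5:]); v=np.polyfit(A[:,0],A[:,1],1)[0]
        if k%4==0: print(f"{tm:.2f} {h-base:.2f} v={v:.2f} phi={phi:.2f}")
        if v<-9: phi-=.6; go(phi); print("back",phi,v); H=H[-1:]
        elif v>-.4:
            still+=1
            if still>=6: break
        else: still=0
    print("end",H[-1],robot.observe()["time"])
    cv2.imwrite("pics/s4.png",f)
E
python3 lower.py
```

```text
20.2 7.92 -0.05 yaw 20.17 F [-2.2  1.9  5.2]
20.9 8.42 0.02 yaw 20.87 F [-1.9  3.1  5.1]
21.6 8.92 -0.03 yaw 21.57 F [-1.8  2.1  6. ]
22.3 9.42 0.04 yaw 22.27 F [-2.4  2.4  6.2]
23.0 9.92 -0.05 yaw 22.97 F [-3.5  2.5  5.7]
23.7 10.42 -0.04 yaw 23.67 F [-2.2  2.9  5.2]
24.4 10.92 -0.06 yaw 24.37 F [-2.4  1.7  5.5]
25.1 11.42 -0.02 yaw 25.07 F [-2.5  2.1  5.5]
25.8 11.92 -0.02 yaw 25.77 F [-1.8  1.2  5.6]
26.5 12.42 -0.02 yaw 26.48 F [-1.9  2.6  6.2]
27.2 12.92 -0.03 yaw 27.17 F [-2.2  2.8  5.7]
27.9 13.42 -0.06 yaw 27.87 F [-2.4  2.9  5.7]
28.6 13.92 -0.09 yaw 28.58 F [-2.7  3.6  5.6]
29.3 14.42 -0.12 yaw 29.27 F [-1.9  3.2  5.1]
30.0 14.92 -0.15 yaw 29.98 F [-1.9  3.5  6.5]
30.7 15.42 -0.10 yaw 30.67 F [-2.1  3.6  5.5]
31.4 15.92 -0.13 yaw 31.38 F [-2.3  2.7  5.9]
32.1 16.42 -0.85 yaw 32.08 F [-2.1  2.6  5.9]
16.92 -1.95 v=-2.22 phi=32.10
17.32 -2.84 v=-2.19 phi=32.10
17.72 -3.70 v=-2.19 phi=32.10
18.12 -4.40 v=-1.74 phi=32.10
18.52 -5.29 v=-2.27 phi=32.10
18.92 -6.15 v=-2.04 phi=32.10
19.32 -7.00 v=-2.10 phi=32.10
19.72 -7.85 v=-2.13 phi=32.10
20.12 -8.65 v=-1.89 phi=32.10
20.52 -9.
[... 203 characters left out ...]
.10
23.32 -15.08 v=-1.90 phi=32.10
23.72 -15.85 v=-1.99 phi=32.10
24.12 -16.69 v=-1.95 phi=32.10
24.52 -17.44 v=-1.82 phi=32.10
24.92 -18.12 v=-1.77 phi=32.10
25.32 -19.05 v=-2.23 phi=32.10
25.72 -19.85 v=-1.89 phi=32.10
26.12 -20.47 v=-1.65 phi=32.10
26.52 -21.22 v=-1.91 phi=32.10
26.92 -22.02 v=-2.03 phi=32.10
27.32 -22.85 v=-2.15 phi=32.10
27.72 -23.62 v=-1.99 phi=32.10
28.12 -24.26 v=-1.65 phi=32.10
28.52 -25.10 v=-2.06 phi=32.10
28.92 -25.84 v=-1.94 phi=32.10
29.32 -26.59 v=-1.83 phi=32.10
29.72 -27.31 v=-1.74 phi=32.10
30.12 -28.01 v=-1.86 phi=32.10
30.52 -28.92 v=-2.32 phi=32.10
30.92 -29.57 v=-1.63 phi=32.10
31.32 -30.18 v=-1.47 phi=32.10
end (31.4167, np.float32(-30.393545)) 31.4667
```

The loop ran out of iterations with the case still sinking at about 2 mm/s, so I'll keep monitoring.

```bash
cat > mon.py <<'E'
from plant import robot
from h import *
t=Track(cv2.imread("pics/side0.png")); t.W[1,2]+=10; t.W[0,2]-=1.6
H=[];still=0
for k in range(60):
    robot.pause(.05); tm=robot.observe()["time"]; f=robot.grab_frame("side"); d=t(f); H.append((tm,-d[1]/.324))
    if len(H)<6: continue
    A=np.array(H[-6:]); v=np.polyfit(A[:,0],A[:,1],1)[0]
    if k%3==0: print(f"{tm:.2f} {H[-1][1]:.2f} v={v:.2f} du={d[0]:.2f}")
    if v>-.25:
        still+=1
        if still>=8: break
    else: still=0
cv2.imwrite("pics/s4.png",f); cv2.imwrite("pics/c4.png",robot.grab_frame("scene")); print(robot.observe()["time"])
E
python3 mon.py
```

```text
32.12 -31.73 v=-2.06 du=-1.49
32.42 -32.15 v=-1.95 du=-1.50
32.72 -32.65 v=-1.62 du=-1.55
33.02 -32.79 v=-1.02 du=-1.54
33.32 -32.70 v=0.21 du=-1.53
33.62 -32.69 v=0.01 du=-1.53
33.92 -32.71 v=0.08 du=-1.54
34.0167
```

```bash
python3 - <<'E'
from h import *
a=cv2.imread('pics/s4.png')[140:340,200:400]; b=cv2.imread('pics/c4.png')[90:290,180:380]
cv2.imwrite('pics/sc4.png',cv2.resize(np.hstack([a,b]),None,fx=2,fy=2,interpolation=cv2.INTER_CUBIC))
E
```

```text
(no output)
```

View pics/sc4.png

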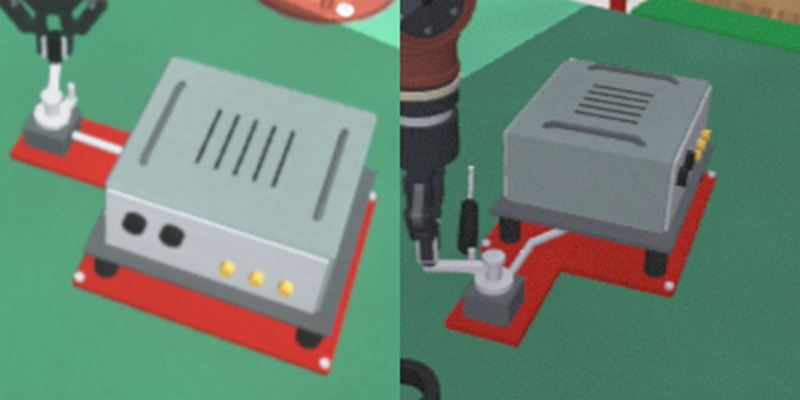

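The platform is level on the posts and its motion stopped abruptly with the valve still open. I'll open 0.7° more to confirm it's bottomed, then close the lever with force feedback.

```bash
cat > close.py <<'E'
from plant import robot
from h import *
t=Track(cv2.imread("pics/side0.png")); t.W[1,2]+=10.6; t.W[0,2]-=1.5
def F(phi,n=6):
    a=np.radians(phi); tt=np.array([-np.sin(a),np.cos(a)]); v=[]
    for _ in range(n): v.append(robot.observe()["ft_force"][:2]); robot.pause(.02)
    m=np.mean(v,0); return -m@tt, m@[np.cos(a),np.sin(a)]
def go(phi,g=None,v=.02):
    p,r=lp(phi); return robot.line_to(p,vel=v,rotation=r,guard=g)
print("before",-t(robot.grab_frame("side"))[1]/.324, F(32.1))
go(32.8); robot.pause(.5); print("after 0.7 deg more",-t(robot.grab_frame("side"))[1]/.324, F(32.8))
phi=32.8
while phi>14:
    phi-=2.4 
    hit=go(phi,12,.03)
    print(f"{phi:.1f}",hit,np.round(F(phi,2),1),robot.observe()["time"])
    if hit: break
else:
    while phi>5:
        phi-=.2; go(phi,v=.01); ft=F(phi,4)
        print(f"{phi:.1f} {ft[0]:.1f} {ft[1]:.1f}",end=" | ")
        if ft[0]>11: break
print("\n",robot.observe()["time"],robot.observe()["tcp_rot"])
cv2.imwrite("pics/w5.png",robot.grab_frame("wrist"))
E
python3 close.py
```

```text
before -32.702503 (np.float64(-3.8760779853985667), np.float64(0.1949419929043789))
after 0.7 deg more -32.699913 (np.float64(-3.870946870080052), np.float64(-0.3420403999429853))
30.4 False [-0.2  0.4] 35.35
28.0 False [-0.5  0.6] 35.6333
25.6 False [0.5 0.8] 35.9167
23.2 False [0.7 0.5] 36.2
20.8 False [1.6 0.1] 36.4833
18.4 False [ 1.3 -0.6] 36.7667
16.0 False [ 2.  -0.5] 37.05
13.6 False [ 2.3 -1. ] 37.3333
13.4 3.5 -1.5 | 13.2 3.6 -1.3 | 13.0 3.5 -1.3 | 12.8 4.0 -1.3 | 12.6 3.8 -1.1 | 12.4 3.8 -0.9 | 12.2 4.2 -1.3 | 12.0 4.1 -1.1 | 11.8 4.3 -1.1 | 11.6 4.0 -1.7 | 11.4 4.2 -1.5 | 11.2 3.9 -1.3 | 11.0 4.2 -1.5 | 10.8 4.1 -1.5 | 10.6 4.0 -1.6 | 10.4 4.1 -1.5 | 10.2 3.7 -1.6 | 10.0 4.6 -1.1 | 9.8 4.2 -1.8 | 9.6 4.2 -1.5 | 9.4 4.0 -1.7 | 9.2 4.2 -1.5 | 9.0 4.2 -1.7 | 8.8 3.9 -1.5 | 8.6 4.1 -2.5 | 8.4 4.6 -1.0 | 8.2 4.5 -1.8 | 8.0 4.2 -1.6 | 7.8 4.1 -1.4 | 7.6 4.2 -1.6 | 7.4 4.6 -1.9 | 7.2 5.8 -1.9 | 7.0 4.9 -1.6 | 6.8 5.9 -1.6 | 6.6 6.4 -1.8 | 6.4 7.3 -1.5 | 6.2 7.8 -1.6 | 6.0 8.4 -2.2 | 5.8 8.2 -1.7 | 5.6 9.2 -1.8 | 5.4 10.0 -1.9 | 5.2 10.8 -1.8 | 5.0 11.3 -1.8 | 
 50.95 [1.79817271e+02 4.24183462e-02 5.11920330e+00]
```

```bash
cat > close2.py <<'E'
from plant import robot
from h import *
import re
src=open("close.py").read(); exec(src[src.index("def F"):src.index("print(\"before")])
phi=5.0
while phi>1.5:
    phi-=.4; go(phi,v=.01); ft=F(phi,4); print(f"{phi:.1f} {ft[0]:.1f} {ft[1]:.1f}",end=" | ")
    if ft[0]>16: break
robot.pause(.3); s=robot.observe(); print("\n",F(phi),s["time"],s["tcp_rot"],s["tool_pos"])
cv2.imwrite("pics/w6.png",robot.grab_frame("wrist"))
E
python3 close2.py
```

```text
4.6 11.9 -2.2 | 4.2 13.3 -2.2 | 3.8 14.8 -2.3 | 3.4 16.7 0.6 | 
 (np.float64(16.40147376129406), np.float64(0.44544383453921493)) 52.5667 [ 1.79716421e+02 -7.18943768e-03  3.44197779e+00] [ 0.43929375 -0.1239213   0.16018663]
```

View pics/w6.png

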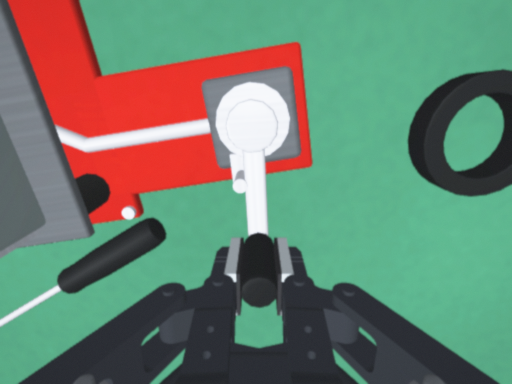

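The tool reads a steady 16.4 N across the lever, of which about 4 N is friction. The wrist view shows the lever bar against the pin at (241,180). Releasing now.

```bash
python3 - <<'E'
from plant import robot
from h import *
robot.set_gripper(.07)
s=robot.observe(); print(s["time"],s["ft_force"],s["gripper_width"])
p=s["tool_pos"].copy(); p[2]=.33
print(robot.line_to(p,vel=.15))
robot.pause(.2)
np.save("wc7.npy",robot.get_calibration("wrist"),allow_pickle=True)
cv2.imwrite("pics/w7.png",robot.grab_frame("wrist")); cv2.imwrite("pics/s7.png",robot.grab_frame("side"))
f=cv2.imread("pics/s7.png"); t=Track(cv2.imread("pics/side0.png")); t.W[1,2]+=10.6; t.W[0,2]-=1.5; print(-t(f)[1]/.324, robot.observe()["time"],robot.observe()["ft_force"])
a=cv2.imread('pics/w7.png')[60:220,180:340]; cv2.imwrite('pics/w7c.png',cv2.resize(a,None,fx=3.7,fy=3.7,interpolation=cv2.INTER_CUBIC))
E
```

```text
53.275 [ 0.80900898 -0.15283541 -0.24430711] 0.07013061195604015
False
-32.742676 54.8583 [-0.26792226 -0.36593456  0.85765174]
```

View pics/w7c.png

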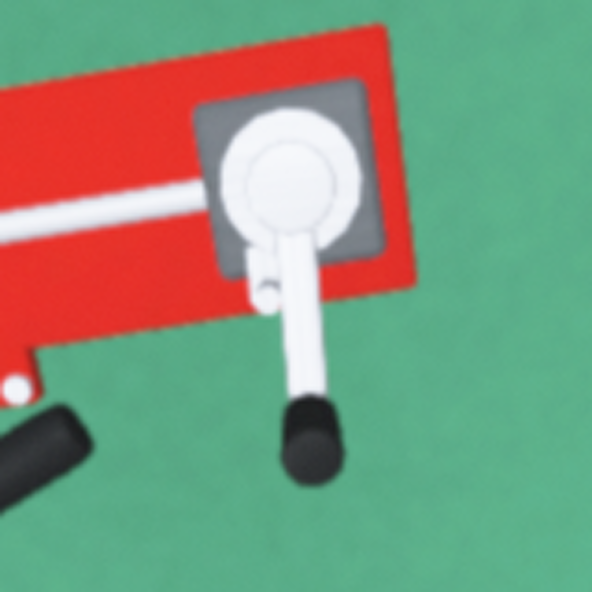

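View pics/s7.png

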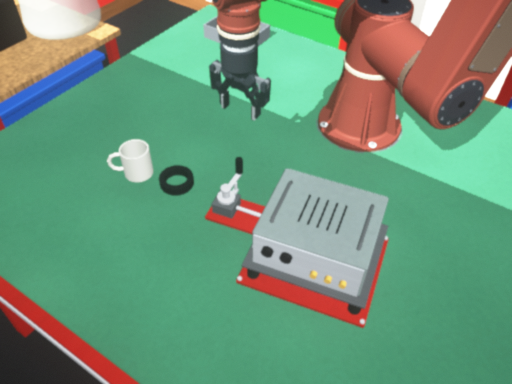

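```bash
python3 - <<'E'
from h import *
w=np.load("wc7.npy",allow_pickle=True).item()
c=ray(w,(258.4,110.5),.088)[:2];g=ray(w,(264.6,183),.123)[:2];p=ray(w,(252.2,140.8),.079)[:2]
a=lambda d:np.degrees(np.arctan2(d[1],d[0]))
print(c,g,np.hypot(*(c-g)),np.hypot(*(c-p)),a(c-g),a(c-p)+np.degrees(np.arcsin(10/33)), "perp dist pin to lever axis mm", 1e3*abs(np.cross(np.r_[c-p,0],np.r_[(c-g)/np.hypot(*(c-g)),0])[2]))
E
```

```text
[ 0.50839245 -0.11750879] [ 0.44061398 -0.1277583 ] 0.0685490558982968 0.03333491648002822 8.599154266424035 9.132944627735112 perp dist pin to lever axis mm 9.805096663495098
```

The pin sits 9.8 mm off the lever axis, and contact is 10 mm, so the lever is on the pin. The platform is still down and the robot is clear, so I'll hand in.

```bash
python3 -c "
from plant import robot
print(robot.job_done(), robot.observe()['time'])"
```

```text
the job is handed in; nothing more can be done
the job is handed in; nothing more can be done
```

I lowered the case onto its rubber posts, closed the lever against its stop pin and handed the job in at about 55 s of the 72 s allowed. No verdict was reported.

- **Lowering:** I gripped the lever and opened the valve in 0.7° steps. It cracked at a lever heading of about 32° (roughly 0.35 rad by my fit). The case then sank at a steady 2 mm/s or so for about 32.7 mm and stopped. Opening the valve 0.7° further moved nothing, so the platform was fully down.
- **Closing:** I brought the lever back to the pin under force feedback. The last reading was 16.4 N across the lever at the grip, of which about 4 N is friction. I then opened the gripper and raised it clear.
- **Last checks:**
  - The platform height is unchanged after closing.
  - The lever heading is 8.6° and the pin-contact heading is 9.1°. That leaves a gap of about 0.01 rad, within the measurement error.
  - The tool force is about zero.
  - The screwdriver, mug and tape look undisturbed; I judged that by eye and did not measure their positions.
- **Disagreements:**
  - My first height estimate for the case implied about 30 mm of travel, but tracking showed 32.7 mm, which is about 3 mm apart.
  - The tracked sink rate of 2 mm/s is a little below the 3 mm/s you stated.
  - Contact force began to build at a commanded heading of about 7.4°, against the camera's 9°. It rose softly from there, about 3 N per degree, so the arm or fingers were giving slightly.

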